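# Wind the printing press bed out to the tray

### The job

The carved wood block sits under the roller of the green printing press, and has to come out on the side where the open wooden tray stands. Push the spokes of the press's upright star wheel round, one after another, until the bed has gone all the way to its stop on the tray's side. Move the bed by the wheel only, do not push on the bed or its block, and leave the tray where it is.

Things in the scene. Friction and masses are not known exactly. Their poses are not given: they have to be found in the camera images.
- press: Green printing press, fixed; base 200 x 160 mm, two upright side plates, steel roller between, bolts up to 230 mm high. Origin: centre of underside, on the table. x axis along roller and wheel axle, away from the robot; y along the bed's travel; z up. Star wheel's centre at (135, 0, 150) mm, outside the far plate (outer face x = 97 mm). A smaller grey press with flat four-armed capstan is not it.
- wheel (a joint): Upright star wheel's angle (rad) about press x; stops at -3.2, 3.2; starts near 0. Six spokes 14 mm thick, 60 deg apart, ending in 22 mm black balls centred 120 mm from the axis; hub 52 mm across. At 0 one spoke points straight up. As it grows, the top of the wheel moves to press -y and the bed to +y: opposite ways. 3 to 6 N at a spoke's end turns it; it stays where left. Free space above.
- bed: Sliding steel bed of the press, 118 x 260 x 14 mm, carved wooden block 90 x 130 mm clamped on it (top 39 mm above the bed's underside). Origin: centre of underside, 70 mm above the table; axes as the press. Slides along press y, 35 mm per rad of the wheel, between stops at -112 and +112 mm from the press's origin; starts near the middle.
- tray: Empty open wooden tray, 180 x 130 mm, 30 mm high, loose on the table beyond one end of the bed: about 320 mm from the press's origin towards its +y or its -y, differing from run to run (a closed blue and brown box stands at the other end). Origin: centre of its underside.

How it is judged:
By the outcome, as a careful person would: the job done as asked, in the order asked, and still so for the second after the job is handed in, with the robot touching nothing.
It also fails if it takes over 54 s, if anything falls off the work surface, if the arm or the gripper's body presses on something with over 40 N, if the wrist force passes 120 N, or if a joint passes its speed limit or range.

### The arm

A 7-joint arm with a two-finger parallel gripper is mounted at the origin on the work surface. World frame = base frame: x ahead of the robot, y to its left, z up, the work surface at z = 0. Lengths are in m, angles in rad, forces in N, time in s.
With the tool pointing down it reaches from about 0.4 to 0.85 m from the base axis. Payload 4.5 kg.
Tool frame: the origin (TCP) lies on the centre line of the jaws, within the pads' length; the fingertips stand 11 mm ahead of it and the grasp point (between the pads) lies 8 mm behind it; z points along the fingers, y is the direction in which the jaws open and shut (so a half turn about z gives the same grasp; the last joint's range is limited). The gripper opens to 88 mm and grips with 3 to 60 N. Pads are 18 mm wide; open, the fingers measure 123 mm over their backs; the gripper's body (75 mm by 187 mm) begins 45 mm behind the grasp point.
Start: joints at [1.281, 0.689, -0.195, 1.565, 0.157, 0.902, -0.215], TCP at [0.199, -0.593, 0.25] pointing down, gripper open.
Joint ranges: [-3.01, 3.01], [-0.46, 2.08], [-1.47, 1.51], [0.13, 2.56], [-1, 4.14], [0.04, 2.09], [-2.66, 2.66]. Speed limits (rad/s): [2.57, 2.57, 3.14, 3.14, 3.14, 3.14, 3.14].

### API

Orientations are given as a unit quaternion [x, y, z, w].
In Python, from plant import r, snapshot gives the robot as it stands.
- The arm moves only by the tool drive_tool, never from a script. Its argument "commands" is a list of rows, each an object of numbers: "wx", "wy", "wz": the turn, a rotation vector about the tool's x, y, z in rad; "dx", "dy", "dz": the shift along the tool's x, y, z in m; "claw": the opening, from 0 (shut) to 1 (fully open). A call has 1 to 12 rows; each row shifts and turns the commanded pose from where the row before left it, along the tool's axes as they then stand; what a row does not reach is not made up. A row lasts 1/10 s, in which the tool goes at most 50 mm and 8.59 degrees, less where a joint would pass 70% of its speed; a pose out of reach is approached as far as the arm can. A call is refused whole if a number of a shift passes 0.05 or a number of a turn 0.15, either way. A call with a gripper value outside its range is refused whole. The fingers move at their own pace and stop on an object; "grip_force" is the grip in N (left out, the last holds). Time passes only in rows, so rows that do not move let the fingers close. It gives the time, the measured TCP pose, the force and the opening at its end, in the units of the state.
- r.get_state(): the state, without advancing time (a new reading comes with each control period).
- snapshot(name): name is "scene" or "top" or "wrist"; returns a dict with "color" (420x560x3 uint8, red, green, blue), "fx", "fy", "cx", "cy" (pixels), "dist" ([k1, k2, p1, p2, k3] as OpenCV has them; the pictures are not rectified), "world_to_cam" (4x4, takes a point from world to camera coordinates); the wrist camera has in their place "T_tool_cam" (4x4, takes a point from camera to tool coordinates, whose origin is the TCP and whose axes are the flange's). Camera axes: x right, y up, looking along -z (the intrinsics and any distortion apply to the point x, -y, -z); pixel columns grow to the right and rows downward; lengths in m; the calibration is good to about 2 mm. A picture is of the moment at which its call begins: read the wrist's pose just before it. There is no depth.
- r.finish_job(): hands the job in, once; it reports no verdict.
The state is a dict: "clock": time; "q": joint angles; "qd": joint speeds; "joint_torque": joint torques, N m; "tool_pos": TCP position; "eef_rot": TCP orientation; "contact_force": force on the tool from outside, world axes, zero at the start; "moment": the same for the moment, N m; "opening": opening from 0.0 (shut) to 1.0 (fully open).
Only numpy, scipy, OpenCV 4.12 (cv2) and the standard library are available. Lean on these libraries where they do the work, as an engineer would, in place of code of your own. Each camera call takes 0.05 s, during which the arm holds its last target. There are 200 camera calls.

## Working session

There is one attempt and no reset: what is moved stays moved. The work goes in short steps, Python scripts to look and compute and a tool call to move; the robot and the scene stay as the last step left them, time stands still between calls to the robot, and variables do not carry over. Pictures are saved under pics/ and viewed, on a budget of 10 in all, crops included, one or two more only if the job needs it, and the job is handed in when it is done.

Besides the shell and the picture viewer there is one more tool, called after "Emit:" as a command line: name --argument value ..., lists and objects as JSON in quotes. drive_tool: Moves the arm, as the interface text tells. Its arguments: {"type":"object","properties":{"commands":{"type":"array","items":{"type":"object","properties":{"wx":{"type":"number"},"wy":{"type":"number"},"wz":{"type":"number"},"dx":{"type":"number"},"dy":{"type":"number"},"dz":{"type":"number"},"claw":{"type":"number"}}}},"grip_force":{"type":"number"}},"required":["commands"]}

```bash
mkdir -p pics
cat > h.py <<'E'
import numpy as np, cv2, pickle
from plant import r, snapshot
def snap(n,name):
    s=snapshot(n); cv2.imwrite('pics/'+name+'.png',s['color'][:,:,::-1]); pickle.dump(s,open('pics/'+name+'.pkl','wb')); return s
def load(name): return pickle.load(open('pics/'+name+'.pkl','rb'))
def K(s): return np.array([[s['fx'],0,s['cx']],[0,s['fy'],s['cy']],[0,0,1.]])
def proj(s,P):
    P=np.atleast_2d(P); c=(s['world_to_cam']@np.c_[P,np.ones(len(P))].T)[:3].T*[1,-1,-1]
    return cv2.projectPoints(c,np.zeros(3),np.zeros(3),K(s),np.array(s['dist'],float))[0][:,0]
E
python3 - <<'E'
from h import *
a=snap('scene','s0');b=snap('top','t0')
for s in(a,b): print(s['fx'],s['dist'],np.round(s['world_to_cam'],3).tolist())
print(r.get_state())
E
```

```text
493.5567643335115 [-0.04351379  0.          0.          0.          0.        ] [[0.181, 0.984, -0.007, -0.133], [-0.889, 0.166, 0.426, 0.416], [0.42, -0.071, 0.905, -1.353], [0.0, 0.0, 0.0, 1.0]]
439.8483846276709 [-0.01366855  0.          0.          0.          0.        ] [[-0.055, -0.998, -0.003, 0.043], [0.978, -0.055, 0.201, -0.55], [-0.201, 0.008, 0.98, -0.794], [0.0, 0.0, 0.0, 1.0]]
{'clock': 0.1, 'q': array([ 1.28079205,  0.68986076, -0.19452996,  1.56626025,  0.15727766,
        0.90253559, -0.21510528]), 'qd': array([-2.08398802e-03, -3.88329832e-03, -1.13317897e-03, -3.45840956e-03,
        1.98161004e-03, -6.02460565e-05, -3.01181515e-04]), 'joint_torque': array([-3.23010761e-03, -5.28499174e+01, -1.27120011e+00, -1.53836578e+01,
       -5.24451735e-02,  2.02137933e-03,  5.29913359e-05]), 'tool_pos': array([ 0.19864491, -0.59198985,  0.24900966]), 'eef_rot': array([ 9.86916682e-01,  1.61228908e-01, -1.88487267e-04, -8.15853559e-04]), 'contact_force': array([-0.19810203,  0.27191449, -0.73478675]), 'moment': array([ 0.01844913,  0.00380907, -0.06006856]), 'opening': 1.0015918274669409}
```

```bash
ls; python3 -c "
import cv2
a=cv2.imread('pics/s0.png');b=cv2.imread('pics/t0.png')
cv2.imwrite('pics/s0x.png',cv2.resize(a,(800,600)));cv2.imwrite('pics/t0x.png',cv2.resize(b,(800,600)))"
```

```text
h.py
pics
```

View pics/s0x.png

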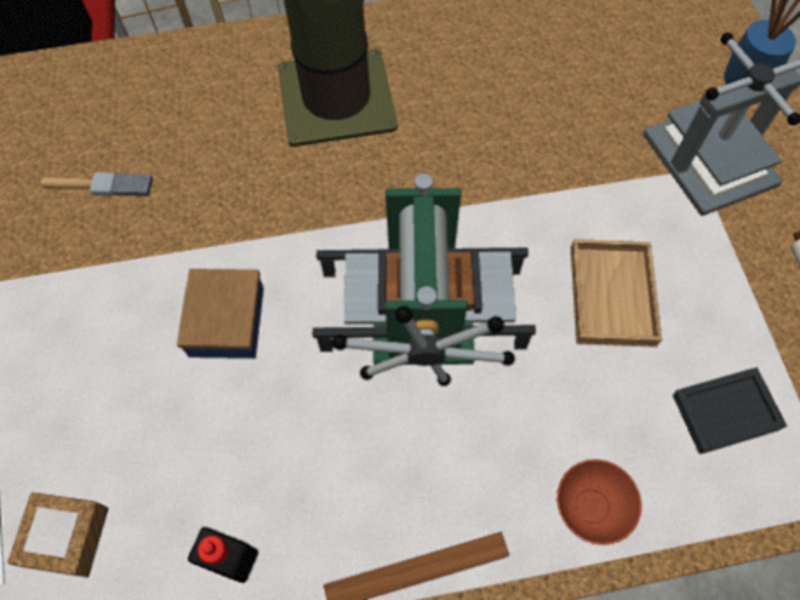

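View pics/t0x.png

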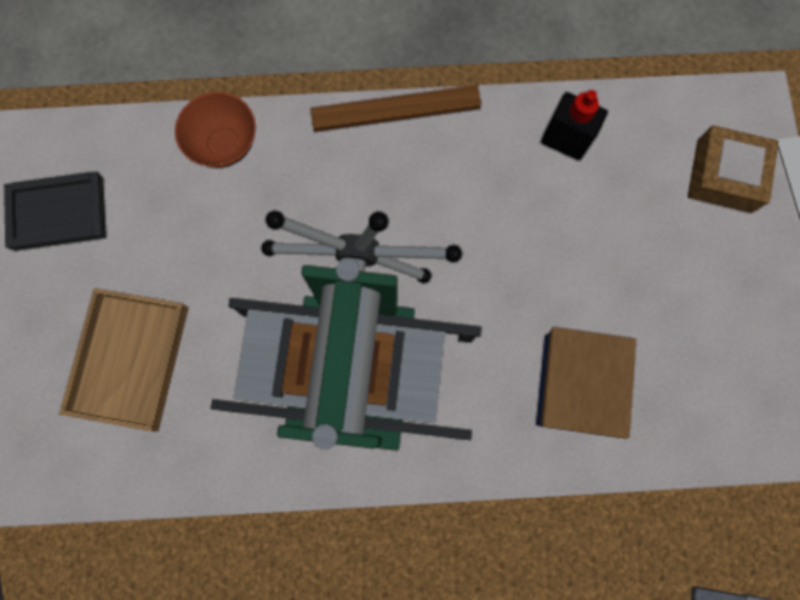

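```bash
cat > fit.py <<'E'
from h import *
from scipy.optimize import least_squares
sc,tp=load('s0'),load('t0')
bs=np.array([(404,315),(495,324),(338,342),(508,358),(443,379),(367,373)])*.7
bt=np.array([(275,219),(378,220),(268,248),(453,253),(425,275)])*.7
fs=np.array([(427,347),(424,181),(427,295)])*.7
ft=np.array([(357,249),(325,436),(348,268)])*.7
def W(p,P):
    c,s=np.cos(p[2]),np.sin(p[2]); P=np.atleast_2d(P)
    return P@np.array([[c,s,0],[-s,c,0],[0,0,1]])+[p[0],p[1],0]
def balls(p):
    a=p[3]+np.arange(6)*np.pi/3
    return W(p,np.c_[0*a+.135,-.12*np.sin(a),.15+.12*np.cos(a)])
def res(p):
    B=balls(p);F=W(p,[[.135,0,.15],[-p[4],0,.225],[p[4],0,.225]])
    o=[]
    for s,b,f in((sc,bs,fs),(tp,bt,ft)):
        q=proj(s,B); d=np.linalg.norm(b[:,None]-q,axis=2); j=d.argmin(1); o+=[(b-q[j]).ravel(),(f-proj(s,F)).ravel()]
    return np.concatenate(o)
if __name__=='__main__':
    best=min((least_squares(res,[.6,0,y,t,.08],loss='soft_l1') for t in np.arange(-.5,.55,.1) for y in(-.2,0,.2)),key=lambda x:x.cost)
    print(best.x,best.cost); print(np.round(best.fun,1)); print(np.round(balls(best.x),3))
    np.save('pose.npy',best.x)
E
python3 fit.py
```

```text
[ 0.47336413  0.07676555 -0.1708262   0.24938024  0.09036089] 6.543475698509195
[ 0.6  0.5  0.3 -0.1 -0.7  0.1  1.   0.2 -0.2  0.2  0.6  0.5  1.1 -2.1
  0.9 -0.8  0.9 -1.   0.7  0.1  0.2 -0.2 -0.2  0.6  0.2  0.4  1.3  0.3
  0.5 -0.4  0.5 -0.3  0.7 -0.5]
[[ 0.601  0.025  0.266]
 [ 0.587 -0.06   0.182]
 [ 0.592 -0.031  0.066]
 [ 0.611  0.083  0.034]
 [ 0.626  0.168  0.118]
 [ 0.621  0.138  0.234]]
```

Emit:
drive_tool --commands '[{"wz": -0.1345, "dz": -0.014, "claw": 0}, {"wz": -0.1345, "dz": -0.014, "claw": 0}, {"wz": -0.1345, "dz": -0.014, "claw": 0}, {"wz": -0.1345, "dz": -0.014, "claw": 0}, {"wz": -0.1345, "dz": -0.014, "claw": 0}, {"wz": -0.1345, "dz": -0.014, "claw": 0}, {"wz": -0.1345, "dz": -0.014, "claw": 0}, {"wz": -0.1345, "dz": -0.014, "claw": 0}, {"claw": 0}]' --grip_force 20

```text
validation failed for argument at $.co...
```

```bash
cat > plan.py <<'E'
from fit import *
from scipy.spatial.transform import Rotation as R
p=np.load('pose.npy'); rho=.095
def tcp(deg,back=0,rho=rho):
    a=np.radians(deg); u=np.array([-np.sin(a),np.cos(a)]); n=np.array([np.cos(a),np.sin(a)])
    c=rho*u+(.007+back)*n+[.009,.15+.011]
    return W(p,[.135,c[0],c[1]])[0]
def where():
    s=r.get_state(); return s['clock'],s['tool_pos'],R.from_quat(s['eef_rot']),s['contact_force']
if __name__=='__main__':
    t,x,q,f=where(); print(t,x,f,s:=r.get_state()['opening'])
    print('rotvec err tool',(q.inv()*R.from_matrix(np.array([W([0,0,p[2]],v)[0] for v in([0,1,0],[1,0,0],[0,0,-1.])]).T)).as_rotvec())
    prev=x
    for n,w in [('above',tcp(4)+[0,0,.09])]+[(d,tcp(d)) for d in (4,14,24,34,44,54,64,74,78)]:
        print(n,np.round(w,3),'d tool mm',np.round(1000*q.inv().apply(w-prev),1)); prev=w
E
python3 plan.py
```

```text
0.1 [ 0.19864491 -0.59198985  0.24900966] [-0.19810203  0.27191449 -0.73478675] 1.0015918274669409
rotvec err tool [-1.56530305e-03 -8.00914581e-04 -1.07609830e+00]
above [0.608 0.063 0.346] d tool mm [ 596.5 -490.9  -96.5]
4 [0.608 0.063 0.256] d tool mm [ 0.   0.2 90. ]
14 [0.605 0.047 0.255] d tool mm [-7.9 14.6  1.4]
24 [0.602 0.031 0.251] d tool mm [-7.6 14.1  4.2]
34 [0.6   0.016 0.244] d tool mm [-7.2 13.3  6.9]
44 [0.598 0.003 0.234] d tool mm [-6.5 12.   9.5]
54 [ 0.596 -0.009  0.223] d tool mm [-5.6 10.4 11.7]
64 [ 0.594 -0.018  0.209] d tool mm [-4.5  8.4 13.6]
74 [ 0.593 -0.025  0.194] d tool mm [-3.4  6.3 15. ]
78 [ 0.592 -0.027  0.188] d tool mm [-1.   1.8  6.3]
```

Emit:
drive_tool --commands '[{"wx": 0, "wy": 0, "wz": -0.1345, "dx": 0, "dy": 0, "dz": -0.014, "claw": 0}, {"wx": 0, "wy": 0, "wz": -0.1345, "dx": 0, "dy": 0, "dz": -0.014, "claw": 0}, {"wx": 0, "wy": 0, "wz": -0.1345, "dx": 0, "dy": 0, "dz": -0.014, "claw": 0}, {"wx": 0, "wy": 0, "wz": -0.1345, "dx": 0, "dy": 0, "dz": -0.014, "claw": 0}, {"wx": 0, "wy": 0, "wz": -0.1345, "dx": 0, "dy": 0, "dz": -0.014, "claw": 0}, {"wx": 0, "wy": 0, "wz": -0.1345, "dx": 0, "dy": 0, "dz": -0.014, "claw": 0}, {"wx": 0, "wy": 0, "wz": -0.1345, "dx": 0, "dy": 0, "dz": -0.014, "claw": 0}, {"wx": 0, "wy": 0, "wz": -0.1345, "dx": 0, "dy": 0, "dz": -0.014, "claw": 0}, {"wx": 0, "wy": 0, "wz": 0, "dx": 0, "dy": 0, "dz": 0, "claw": 0}]' --grip_force 20

```text
clock: 1.0
tool_pos: [0.1992, -0.5932, 0.363]
eef_rot: [0.765, 0.644, -0.0, 0.001]
contact_force: [1.3, 0.7, 0.1]
opening: 0.204
```

```bash
python3 plan.py
```

```text
1.0 [ 0.19921192 -0.59318407  0.36304839] [1.30162516 0.65702975 0.0624684 ] 0.2043284535544996
rotvec err tool [ 2.11418411e-03  2.06576971e-03 -3.93970320e-05]
above [0.608 0.063 0.346] d tool mm [716.2 291.2  15.9]
4 [0.608 0.063 0.256] d tool mm [ 0.2 -0.2 90. ]
14 [0.605 0.047 0.255] d tool mm [-16.5  -0.    1.4]
24 [0.602 0.031 0.251] d tool mm [-16.   -0.    4.3]
34 [0.6   0.016 0.244] d tool mm [-15.1  -0.    7. ]
44 [0.598 0.003 0.234] d tool mm [-13.6  -0.    9.5]
54 [ 0.596 -0.009  0.223] d tool mm [-11.8  -0.   11.7]
64 [ 0.594 -0.018  0.209] d tool mm [-9.5 -0.  13.6]
74 [ 0.593 -0.025  0.194] d tool mm [-7. -0. 15.]
78 [ 0.592 -0.027  0.188] d tool mm [-2.1 -0.   6.3]
```

Emit:
drive_tool --commands '[{"wx": 0, "wy": 0, "wz": 0, "dx": 0.03, "dy": 0.016, "dz": 0, "claw": 0}, {"wx": 0, "wy": 0, "wz": 0, "dx": 0.03, "dy": 0.016, "dz": 0, "claw": 0}, {"wx": 0, "wy": 0, "wz": 0, "dx": 0.03, "dy": 0.016, "dz": 0, "claw": 0}, {"wx": 0, "wy": 0, "wz": 0, "dx": 0.03, "dy": 0.016, "dz": 0, "claw": 0}, {"wx": 0, "wy": 0, "wz": 0, "dx": 0.03, "dy": 0.016, "dz": 0, "claw": 0}, {"wx": 0, "wy": 0, "wz": 0, "dx": 0.03, "dy": 0.016, "dz": 0, "claw": 0}, {"wx": 0, "wy": 0, "wz": 0, "dx": 0.03, "dy": 0.016, "dz": 0, "claw": 0}, {"wx": 0, "wy": 0, "wz": 0, "dx": 0.03, "dy": 0.016, "dz": 0, "claw": 0}, {"wx": 0, "wy": 0, "wz": 0, "dx": 0.03, "dy": 0.016, "dz": 0, "claw": 0}, {"wx": 0, "wy": 0, "wz": 0, "dx": 0.03, "dy": 0.016, "dz": 0, "claw": 0}, {"wx": 0, "wy": 0, "wz": 0, "dx": 0.03, "dy": 0.016, "dz": 0, "claw": 0}, {"wx": 0, "wy": 0, "wz": 0, "dx": 0.03, "dy": 0.016, "dz": 0, "claw": 0}]'

```text
clock: 2.2
tool_pos: [0.4494, -0.2692, 0.3608]
eef_rot: [0.766, 0.643, -0.0, -0.001]
contact_force: [-0.6, -0.2, -0.4]
opening: 0.004
```

Emit:
drive_tool --commands '[{"wx": 0, "wy": 0, "wz": 0, "dx": 0.03, "dy": 0.008, "dz": 0, "claw": 0}, {"wx": 0, "wy": 0, "wz": 0, "dx": 0.03, "dy": 0.008, "dz": 0, "claw": 0}, {"wx": 0, "wy": 0, "wz": 0, "dx": 0.03, "dy": 0.008, "dz": 0, "claw": 0}, {"wx": 0, "wy": 0, "wz": 0, "dx": 0.03, "dy": 0.008, "dz": 0, "claw": 0}, {"wx": 0, "wy": 0, "wz": 0, "dx": 0.03, "dy": 0.008, "dz": 0, "claw": 0}, {"wx": 0, "wy": 0, "wz": 0, "dx": 0.03, "dy": 0.008, "dz": 0, "claw": 0}, {"wx": 0, "wy": 0, "wz": 0, "dx": 0.03, "dy": 0.008, "dz": 0, "claw": 0}, {"wx": 0, "wy": 0, "wz": 0, "dx": 0.03, "dy": 0.008, "dz": 0, "claw": 0}, {"wx": 0, "wy": 0, "wz": 0, "dx": 0.03, "dy": 0.008, "dz": 0, "claw": 0}, {"wx": 0, "wy": 0, "wz": 0, "dx": 0.03, "dy": 0.008, "dz": 0, "claw": 0}, {"wx": 0, "wy": 0, "wz": 0, "dx": 0.03, "dy": 0.008, "dz": 0, "claw": 0}, {"wx": 0, "wy": 0, "wz": 0, "dx": 0, "dy": 0, "dz": 0, "claw": 0}]'

```text
clock: 3.4
tool_pos: [0.5924, 0.0454, 0.3606]
eef_rot: [0.764, 0.646, 0.001, -0.002]
contact_force: [-0.2, 0.8, -0.7]
opening: 0.006
```

```bash
python3 plan.py; python3 -c "
from h import *
snap('scene','s1')
a=cv2.imread('pics/s1.png')[140:320,200:420];cv2.imwrite('pics/s1x.png',cv2.resize(a,(733,600),interpolation=2))"
```

```text
3.4 [0.59240829 0.04538319 0.36062245] [-0.2357618   0.82576208 -0.73485876] 0.006418847860428535
rotvec err tool [-0.00151854 -0.0037962   0.0037082 ]
above [0.608 0.063 0.346] d tool mm [19.9 12.4 14.4]
4 [0.608 0.063 0.256] d tool mm [-0.3  0.1 90. ]
14 [0.605 0.047 0.255] d tool mm [-16.6  -0.1   1.3]
24 [0.602 0.031 0.251] d tool mm [-16.1  -0.1   4.2]
34 [0.6   0.016 0.244] d tool mm [-15.1  -0.    6.9]
44 [0.598 0.003 0.234] d tool mm [-13.7  -0.    9.4]
54 [ 0.596 -0.009  0.223] d tool mm [-11.8  -0.   11.7]
64 [ 0.594 -0.018  0.209] d tool mm [-9.6 -0.  13.5]
74 [ 0.593 -0.025  0.194] d tool mm [-7.1 -0.  15. ]
78 [ 0.592 -0.027  0.188] d tool mm [-2.1  0.   6.3]
```

View pics/s1x.png

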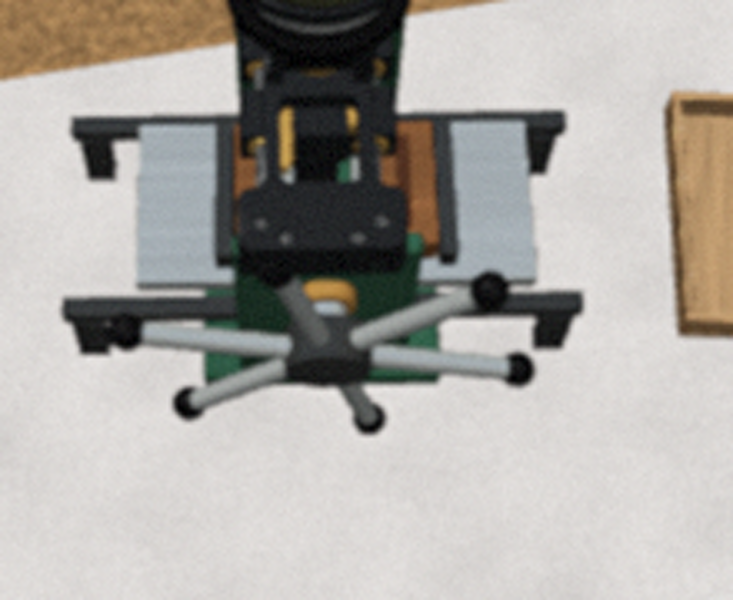

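Emit:
drive_tool --commands '[{"wx": 0, "wy": 0, "wz": 0, "dx": 0.01, "dy": 0.006, "dz": 0, "claw": 0}, {"wx": 0, "wy": 0, "wz": 0, "dx": 0.01, "dy": 0.006, "dz": 0.005, "claw": 0}, {"wx": 0, "wy": 0, "wz": 0, "dx": 0, "dy": 0, "dz": 0.02, "claw": 0}, {"wx": 0, "wy": 0, "wz": 0, "dx": 0, "dy": 0, "dz": 0.02, "claw": 0}, {"wx": 0, "wy": 0, "wz": 0, "dx": 0, "dy": 0, "dz": 0.02, "claw": 0}, {"wx": 0, "wy": 0, "wz": 0, "dx": 0, "dy": 0, "dz": 0.02, "claw": 0}, {"wx": 0, "wy": 0, "wz": 0, "dx": 0, "dy": 0, "dz": 0.02, "claw": 0}, {"wx": 0, "wy": 0, "wz": 0, "dx": 0, "dy": 0, "dz": 0, "claw": 0}]'

```text
clock: 4.25
tool_pos: [0.6059, 0.0563, 0.2537]
eef_rot: [0.765, 0.644, -0.003, -0.001]
contact_force: [-0.6, -0.0, 1.0]
opening: 0.007
```

```bash
python3 plan.py
```

```text
4.25 [0.60592122 0.05631677 0.25365421] [-0.63800604 -0.01952936  1.00834746] 0.0065306831356000605
rotvec err tool [-0.00546468  0.00255897 -0.00148964]
above [0.608 0.063 0.346] d tool mm [  6.7   0.4 -92.6]
4 [0.608 0.063 0.256] d tool mm [ 0.2  0.5 90. ]
14 [0.605 0.047 0.255] d tool mm [-16.5   0.    1.4]
24 [0.602 0.031 0.251] d tool mm [-16.    0.    4.3]
34 [0.6   0.016 0.244] d tool mm [-15.1   0.1   7. ]
44 [0.598 0.003 0.234] d tool mm [-13.6   0.1   9.5]
54 [ 0.596 -0.009  0.223] d tool mm [-11.8   0.1  11.7]
64 [ 0.594 -0.018  0.209] d tool mm [-9.5  0.1 13.6]
74 [ 0.593 -0.025  0.194] d tool mm [-7.   0.1 15. ]
78 [ 0.592 -0.027  0.188] d tool mm [-2.1  0.   6.3]
```

Emit:
drive_tool --commands '[{"wx": 0, "wy": 0, "wz": 0, "dx": -0.01, "dy": 0, "dz": 0, "claw": 0}, {"wx": 0, "wy": 0, "wz": 0, "dx": -0.008, "dy": 0, "dz": 0.002, "claw": 0}, {"wx": 0, "wy": 0, "wz": 0, "dx": -0.008, "dy": 0, "dz": 0.002, "claw": 0}, {"wx": 0, "wy": 0, "wz": 0, "dx": -0.0075, "dy": 0, "dz": 0.003, "claw": 0}, {"wx": 0, "wy": 0, "wz": 0, "dx": -0.0075, "dy": 0, "dz": 0.004, "claw": 0}, {"wx": 0, "wy": 0, "wz": 0, "dx": -0.007, "dy": 0, "dz": 0.0045, "claw": 0}, {"wx": 0, "wy": 0, "wz": 0, "dx": -0.007, "dy": 0, "dz": 0.005, "claw": 0}, {"wx": 0, "wy": 0, "wz": 0, "dx": -0.006, "dy": 0, "dz": 0.006, "claw": 0}, {"wx": 0, "wy": 0, "wz": 0, "dx": -0.006, "dy": 0, "dz": 0.006, "claw": 0}, {"wx": 0, "wy": 0, "wz": 0, "dx": 0, "dy": 0, "dz": 0, "claw": 0}]'

```text
clock: 5.25
tool_pos: [0.5962, -0.0107, 0.2241]
eef_rot: [0.766, 0.643, -0.0, 0.001]
contact_force: [0.9, -0.1, 0.3]
opening: 0.004
```

```bash
python3 plan.py; python3 -c "
from h import *
snap('scene','s2')
a=cv2.imread('pics/s2.png')[140:320,200:420];cv2.imwrite('pics/s2x.png',cv2.resize(a,(733,600),interpolation=2))"
```

```text
5.25 [ 0.59622783 -0.01071611  0.22410334] [ 0.93227704 -0.09716337  0.25459098] 0.004453213177586774
rotvec err tool [ 0.00091659  0.00147918 -0.00223734]
above [0.608 0.063 0.346] d tool mm [  74.5   -1.  -122.3]
4 [0.608 0.063 0.256] d tool mm [ 0.1 -0.1 90. ]
14 [0.605 0.047 0.255] d tool mm [-16.5   0.    1.4]
24 [0.602 0.031 0.251] d tool mm [-16.    0.    4.3]
34 [0.6   0.016 0.244] d tool mm [-15.1   0.    7. ]
44 [0.598 0.003 0.234] d tool mm [-13.6   0.    9.5]
54 [ 0.596 -0.009  0.223] d tool mm [-11.8   0.   11.7]
64 [ 0.594 -0.018  0.209] d tool mm [-9.6  0.  13.6]
74 [ 0.593 -0.025  0.194] d tool mm [-7.1  0.  15. ]
78 [ 0.592 -0.027  0.188] d tool mm [-2.1 -0.   6.3]
```

View pics/s2x.png

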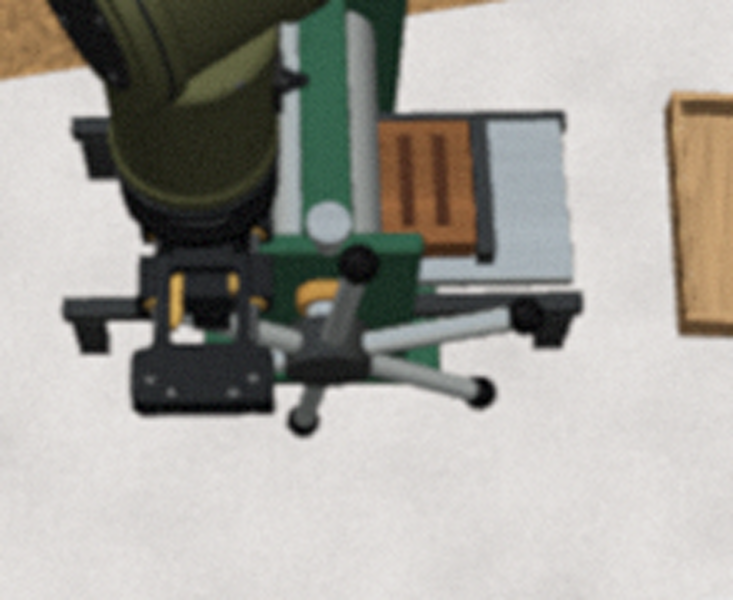

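Emit:
drive_tool --commands '[{"wx": 0, "wy": 0, "wz": 0, "dx": -0.005, "dy": 0, "dz": 0.006, "claw": 0}, {"wx": 0, "wy": 0, "wz": 0, "dx": -0.004, "dy": 0, "dz": 0.007, "claw": 0}, {"wx": 0, "wy": 0, "wz": 0, "dx": -0.003, "dy": 0, "dz": 0.006, "claw": 0}, {"wx": 0, "wy": 0, "wz": 0, "dx": 0, "dy": 0, "dz": 0, "claw": 0}, {"wx": 0, "wy": 0, "wz": 0, "dx": 0, "dy": 0, "dz": -0.03, "claw": 0}, {"wx": 0, "wy": 0, "wz": 0, "dx": 0, "dy": 0, "dz": -0.04, "claw": 0}, {"wx": 0, "wy": 0, "wz": 0, "dx": 0, "dy": 0, "dz": -0.04, "claw": 0}, {"wx": 0, "wy": 0, "wz": 0, "dx": 0, "dy": 0, "dz": -0.04, "claw": 0}, {"wx": 0, "wy": 0, "wz": 0, "dx": 0.03, "dy": 0, "dz": 0, "claw": 0}, {"wx": 0, "wy": 0, "wz": 0, "dx": 0.03, "dy": 0, "dz": 0, "claw": 0}, {"wx": 0, "wy": 0, "wz": 0, "dx": 0.03, "dy": 0, "dz": 0, "claw": 0}, {"wx": 0, "wy": 0, "wz": 0, "dx": 0, "dy": 0, "dz": 0, "claw": 0}]'

```text
clock: 6.5
tool_pos: [0.6086, 0.0737, 0.3553]
eef_rot: [0.763, 0.647, 0.001, -0.001]
contact_force: [0.3, 0.3, 0.1]
opening: 0.007
```

```bash
python3 plan.py|head -3; python3 -c "
from plan import *
print('start',r.get_state(), where()[2].inv().apply(tcp(8)+W([0,0,p[2]],[0,.013,0])[0]-where()[1]))
snap('scene','s3');snap('top','t3')
a=cv2.imread('pics/s3.png')[140:320,200:420];cv2.imwrite('pics/s3x.png',cv2.resize(a,(733,600),interpolation=2))"
```

```text
6.5 [0.60860621 0.07371847 0.3552893 ] [0.30461001 0.31478261 0.07555594] 0.006852897567421347
rotvec err tool [-0.00111935 -0.00312486  0.00725823]
above [0.608 0.063 0.346] d tool mm [-10.7   1.1   9. ]
start {'clock': 6.5, 'q': array([ 0.11519481,  0.61089641, -0.56781589,  1.44422702,  0.3360346 ,
        1.18392582, -0.66069756]), 'qd': array([ 0.05176087, -0.00779757,  0.05388236,  0.01636444,  0.02703498,
        0.0124139 ,  0.03254976]), 'joint_torque': array([  0.73150439, -48.70109439,  -4.4594644 , -17.696473  ,
         0.06561051,  -0.07426746,  -0.2593954 ]), 'tool_pos': array([0.60860621, 0.07371847, 0.3552893 ]), 'eef_rot': array([ 0.76250783,  0.64697686,  0.00083448, -0.00143459]), 'contact_force': array([0.30461001, 0.31478261, 0.07555594]), 'moment': array([-0.0111011 , -0.08648116, -0.03973878]), 'opening': 0.006852897567421347} [-0.00459668  0.00128729  0.09922436]
```

View pics/s3x.png

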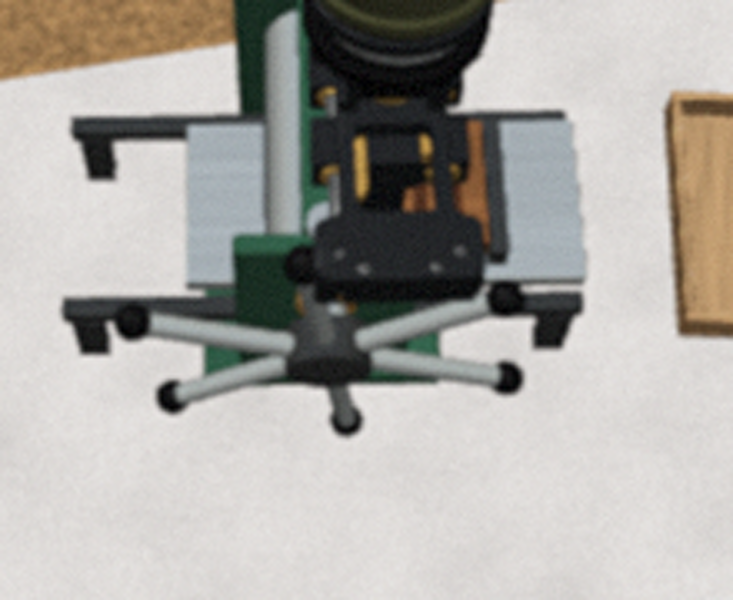

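Emit:
drive_tool --commands '[{"wx": 0, "wy": 0, "wz": 0, "dx": 0, "dy": 0, "dz": 0.03, "claw": 0}, {"wx": 0, "wy": 0, "wz": 0, "dx": 0, "dy": 0, "dz": 0.03, "claw": 0}, {"wx": 0, "wy": 0, "wz": 0, "dx": 0, "dy": 0, "dz": 0.03, "claw": 0}, {"wx": 0, "wy": 0, "wz": 0, "dx": 0, "dy": 0, "dz": 0.009, "claw": 0}, {"wx": 0, "wy": 0, "wz": 0, "dx": -0.008, "dy": 0, "dz": 0, "claw": 0}, {"wx": 0, "wy": 0, "wz": 0, "dx": -0.009, "dy": 0, "dz": 0, "claw": 0}, {"wx": 0, "wy": 0, "wz": 0, "dx": -0.008, "dy": 0, "dz": 0.001, "claw": 0}, {"wx": 0, "wy": 0, "wz": 0, "dx": -0.008, "dy": 0, "dz": 0.002, "claw": 0}, {"wx": 0, "wy": 0, "wz": 0, "dx": -0.008, "dy": 0, "dz": 0.002, "claw": 0}, {"wx": 0, "wy": 0, "wz": 0, "dx": -0.008, "dy": 0, "dz": 0.003, "claw": 0}, {"wx": 0, "wy": 0, "wz": 0, "dx": 0, "dy": 0, "dz": 0, "claw": 0}]'

```text
clock: 7.7
tool_pos: [0.6016, 0.0193, 0.2496]
eef_rot: [0.765, 0.644, 0.001, 0.001]
contact_force: [-0.6, 3.6, -0.5]
opening: 0.006
```

```bash
cat > togo.py <<'E'
import sys; from plan import *
t,x,q,f=where(); print(t,np.round(x,4),np.round(f,1))
c,s=np.cos(p[2]),np.sin(p[2]); d=x-[p[0],p[1],0]; y=-s*d[0]+c*d[1]; z=d[2]
print('press xyz',round(c*d[0]+s*d[1],4),round(y,4),round(z,4))
for a in map(float,sys.argv[1:]): print(a,np.round(1000*q.inv().apply(tcp(a)-x),1))
E
python3 togo.py 28 38 48 58 68
```

```text
7.7 [0.6016 0.0193 0.2496] [-0.6  3.6 -0.5]
press xyz 0.1361 -0.0348 0.2496
28.0 [ 5.4 -1.1  1.4]
38.0 [-9.1 -1.1  9.4]
48.0 [-22.1  -1.1  19.8]
58.0 [-33.1  -1.2  32.3]
68.0 [-41.7  -1.2  46.4]
```

Emit:
drive_tool --commands '[{"wx": 0, "wy": 0, "wz": 0, "dx": -0.009, "dy": 0, "dz": 0.009, "claw": 0}, {"wx": 0, "wy": 0, "wz": 0, "dx": -0.007, "dy": 0, "dz": 0.005, "claw": 0}, {"wx": 0, "wy": 0, "wz": 0, "dx": -0.006, "dy": 0, "dz": 0.006, "claw": 0}, {"wx": 0, "wy": 0, "wz": 0, "dx": -0.006, "dy": 0, "dz": 0.006, "claw": 0}, {"wx": 0, "wy": 0, "wz": 0, "dx": -0.005, "dy": 0, "dz": 0.006, "claw": 0}, {"wx": 0, "wy": 0, "wz": 0, "dx": -0.005, "dy": 0, "dz": 0.007, "claw": 0}, {"wx": 0, "wy": 0, "wz": 0, "dx": -0.004, "dy": 0, "dz": 0.007, "claw": 0}, {"wx": 0, "wy": 0, "wz": 0, "dx": 0, "dy": 0, "dz": 0, "claw": 0}]'

```text
clock: 8.5
tool_pos: [0.5943, -0.0229, 0.2022]
eef_rot: [0.765, 0.644, -0.0, 0.001]
contact_force: [1.6, 0.8, 2.9]
opening: 0.008
```

```bash
python3 togo.py 68
```

```text
8.5 [ 0.5943 -0.0229  0.2022] [1.6 0.8 2.9]
press xyz 0.1361 -0.0776 0.2022
68.0 [ 1.2 -1.1 -0.9]
```

Emit:
drive_tool --commands '[{"wx": 0, "wy": 0, "wz": 0, "dx": 0, "dy": 0, "dz": -0.03, "claw": 0}, {"wx": 0, "wy": 0, "wz": 0, "dx": 0, "dy": 0, "dz": -0.04, "claw": 0}, {"wx": 0, "wy": 0, "wz": 0, "dx": 0, "dy": 0, "dz": -0.04, "claw": 0}, {"wx": 0, "wy": 0, "wz": 0, "dx": 0, "dy": 0, "dz": -0.04, "claw": 0}, {"wx": 0, "wy": 0, "wz": 0, "dx": 0.03, "dy": 0, "dz": 0, "claw": 0}, {"wx": 0, "wy": 0, "wz": 0, "dx": 0.03, "dy": 0, "dz": 0, "claw": 0}, {"wx": 0, "wy": 0, "wz": 0, "dx": 0.035, "dy": 0, "dz": 0, "claw": 0}, {"wx": 0, "wy": 0, "wz": 0, "dx": 0, "dy": 0, "dz": 0, "claw": 0}]'

```text
clock: 9.3
tool_pos: [0.609, 0.0776, 0.3522]
eef_rot: [0.762, 0.647, 0.0, -0.001]
contact_force: [-0.4, -0.1, 0.4]
opening: 0.003
```

```bash
python3 togo.py 8; python3 -c "
from h import *
snap('scene','s4')
a=cv2.imread('pics/s4.png')[140:320,200:420];cv2.imwrite('pics/s4x.png',cv2.resize(a,(733,600),interpolation=2))"
```

```text
9.3 [0.609  0.0776 0.3522] [-0.4 -0.1  0.4]
press xyz 0.1335 0.0239 0.3522
8.0 [-21.4   1.5  96.1]
```

View pics/s4x.png

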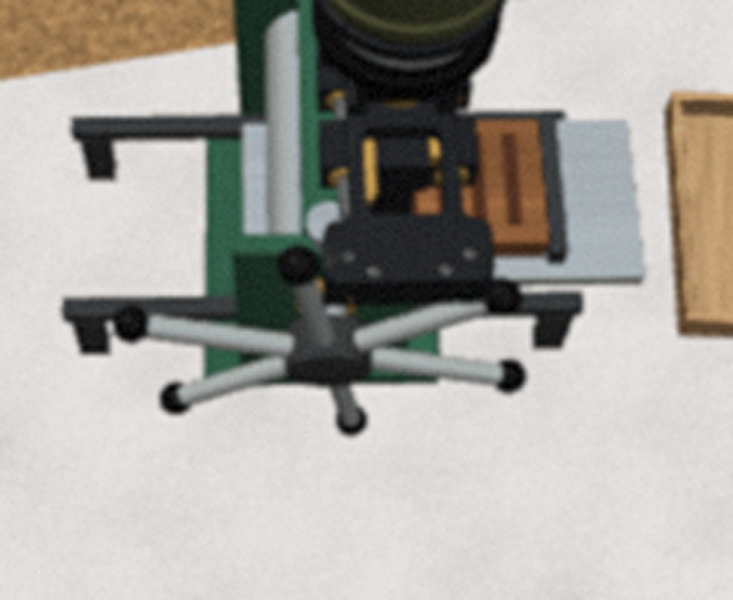

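Emit:
drive_tool --commands '[{"wx": 0, "wy": 0, "wz": 0, "dx": 0, "dy": 0, "dz": 0.03, "claw": 0}, {"wx": 0, "wy": 0, "wz": 0, "dx": 0, "dy": 0, "dz": 0.03, "claw": 0}, {"wx": 0, "wy": 0, "wz": 0, "dx": 0, "dy": 0, "dz": 0.03, "claw": 0}, {"wx": 0, "wy": 0, "wz": 0, "dx": -0.005, "dy": 0, "dz": 0.006, "claw": 0}, {"wx": 0, "wy": 0, "wz": 0, "dx": -0.008, "dy": 0, "dz": 0, "claw": 0}, {"wx": 0, "wy": 0, "wz": 0, "dx": -0.009, "dy": 0, "dz": 0, "claw": 0}, {"wx": 0, "wy": 0, "wz": 0, "dx": -0.008, "dy": 0, "dz": 0.001, "claw": 0}, {"wx": 0, "wy": 0, "wz": 0, "dx": -0.008, "dy": 0, "dz": 0.002, "claw": 0}, {"wx": 0, "wy": 0, "wz": 0, "dx": -0.008, "dy": 0, "dz": 0.002, "claw": 0}, {"wx": 0, "wy": 0, "wz": 0, "dx": -0.008, "dy": 0, "dz": 0.003, "claw": 0}, {"wx": 0, "wy": 0, "wz": 0, "dx": 0, "dy": 0, "dz": 0, "claw": 0}]'

```text
clock: 10.45
tool_pos: [0.6014, 0.0185, 0.2496]
eef_rot: [0.765, 0.644, 0.001, 0.0]
contact_force: [0.9, 2.7, 0.4]
opening: 0.002
```

```bash
python3 togo.py 28 38 48 58 64
```

```text
10.45 [0.6014 0.0185 0.2496] [0.9 2.7 0.4]
press xyz 0.1361 -0.0356 0.2496
28.0 [ 6.2 -1.1  1.4]
38.0 [-8.4 -1.1  9.4]
48.0 [-21.3  -1.1  19.8]
58.0 [-32.3  -1.2  32.3]
64.0 [-37.8  -1.2  40.6]
```

Emit:
drive_tool --commands '[{"wx": 0, "wy": 0, "wz": 0, "dx": -0.0085, "dy": 0, "dz": 0.009, "claw": 0}, {"wx": 0, "wy": 0, "wz": 0, "dx": -0.007, "dy": 0, "dz": 0.005, "claw": 0}, {"wx": 0, "wy": 0, "wz": 0, "dx": -0.006, "dy": 0, "dz": 0.006, "claw": 0}, {"wx": 0, "wy": 0, "wz": 0, "dx": -0.006, "dy": 0, "dz": 0.006, "claw": 0}, {"wx": 0, "wy": 0, "wz": 0, "dx": -0.005, "dy": 0, "dz": 0.006, "claw": 0}, {"wx": 0, "wy": 0, "wz": 0, "dx": -0.003, "dy": 0, "dz": 0.004, "claw": 0}, {"wx": 0, "wy": 0, "wz": 0, "dx": -0.001, "dy": 0, "dz": 0.002, "claw": 0}, {"wx": 0, "wy": 0, "wz": 0, "dx": 0, "dy": 0, "dz": 0, "claw": 0}]'

```text
clock: 11.25
tool_pos: [0.5948, -0.0179, 0.2101]
eef_rot: [0.765, 0.644, -0.0, 0.001]
contact_force: [1.4, 0.8, 2.5]
opening: 0.006
```

```bash
python3 togo.py 60 64 68
```

```text
11.25 [ 0.5948 -0.0179  0.2101] [1.4 0.8 2.5]
press xyz 0.1358 -0.0726 0.2101
60.0 [ 2.8 -0.8 -4.4]
64.0 [-0.7 -0.8  1.2]
68.0 [-3.8 -0.8  7.1]
```

Emit:
drive_tool --commands '[{"wx": 0, "wy": 0, "wz": 0, "dx": -0.001, "dy": 0, "dz": 0.002, "claw": 0}, {"wx": 0, "wy": 0, "wz": 0, "dx": -0.001, "dy": 0, "dz": 0.002, "claw": 0}, {"wx": 0, "wy": 0, "wz": 0, "dx": 0, "dy": 0, "dz": 0, "claw": 0}]'

```text
clock: 11.55
tool_pos: [0.5949, -0.0185, 0.2084]
eef_rot: [0.765, 0.644, 0.001, 0.001]
contact_force: [-1.5, -0.2, 17.4]
opening: 0.011
```

Emit:
drive_tool --commands '[{"wx": 0, "wy": 0, "wz": 0, "dx": -0.001, "dy": 0, "dz": 0.002, "claw": 0}, {"wx": 0, "wy": 0, "wz": 0, "dx": -0.001, "dy": 0, "dz": 0.002, "claw": 0}, {"wx": 0, "wy": 0, "wz": 0, "dx": 0, "dy": 0, "dz": 0, "claw": 0}]'

```text
clock: 11.85
tool_pos: [0.595, -0.0187, 0.2077]
eef_rot: [0.765, 0.645, 0.002, 0.001]
contact_force: [-7.4, 2.5, 37.1]
opening: 0.008
```

```bash
python3 togo.py 60 64 68; python3 -c "
from h import *
snap('scene','s5')
a=cv2.imread('pics/s5.png')[140:320,200:420];cv2.imwrite('pics/s5x.png',cv2.resize(a,(733,600),interpolation=2))"
```

```text
11.85 [ 0.595  -0.0187  0.2077] [-7.4  2.5 37.1]
press xyz 0.1361 -0.0734 0.2077
60.0 [ 3.7 -1.  -6.9]
64.0 [ 0.1 -1.  -1.3]
68.0 [-3.1 -1.1  4.6]
```

View pics/s5x.png

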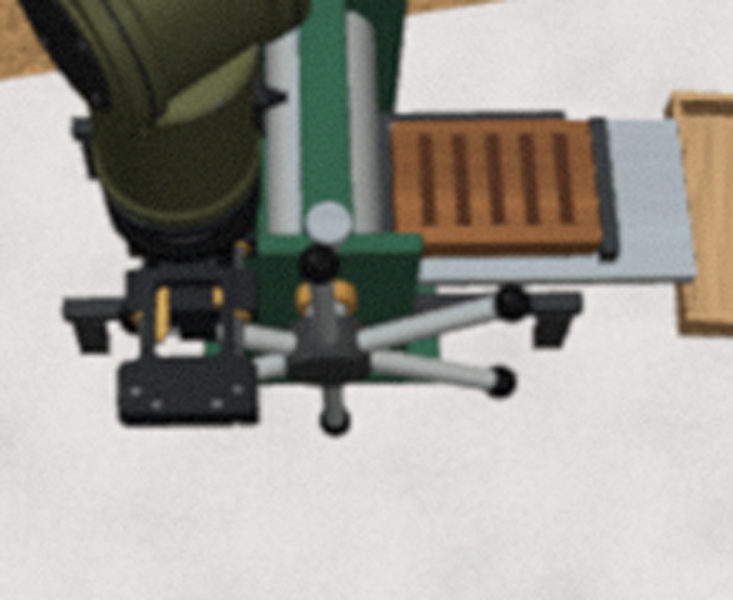

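Emit:
drive_tool --commands '[{"wx": 0, "wy": 0, "wz": 0, "dx": 0, "dy": 0, "dz": -0.01, "claw": 0}, {"wx": 0, "wy": 0, "wz": 0, "dx": 0, "dy": 0, "dz": -0.03, "claw": 0}, {"wx": 0, "wy": 0, "wz": 0, "dx": 0, "dy": 0, "dz": -0.04, "claw": 0}, {"wx": 0, "wy": 0, "wz": 0, "dx": 0, "dy": 0, "dz": -0.04, "claw": 0}, {"wx": 0, "wy": 0, "wz": 0, "dx": 0, "dy": 0, "dz": -0.03, "claw": 0}, {"wx": 0, "wy": 0, "wz": 0, "dx": -0.03, "dy": 0, "dz": 0, "claw": 0}, {"wx": 0, "wy": 0, "wz": 0, "dx": -0.03, "dy": 0, "dz": 0, "claw": 0}, {"wx": 0, "wy": 0, "wz": 0, "dx": -0.03, "dy": 0, "dz": 0, "claw": 0}, {"wx": 0, "wy": 0, "wz": 0, "dx": -0.03, "dy": 0, "dz": 0, "claw": 0}, {"wx": 0, "wy": 0, "wz": 0, "dx": -0.03, "dy": 0, "dz": 0, "claw": 0}, {"wx": 0, "wy": 0, "wz": 0, "dx": 0, "dy": 0, "dz": 0, "claw": 0}]'

```text
clock: 13.0
tool_pos: [0.5653, -0.1751, 0.3503]
eef_rot: [0.768, 0.641, -0.004, -0.001]
contact_force: [-0.0, -0.1, -0.7]
opening: 0.003
```

```bash
python3 togo.py; python3 -c "
from plan import *
s=snap('scene','s6')
a=cv2.resize(s['color'][130:340,200:480,::-1],(800,600),interpolation=2)
k=800/280
def dot(P,c):
    for u in proj(s,P): cv2.circle(a,tuple(int(v) for v in (u-[200,130])*k),4,c,-1)
P=p.copy();P[3]=3.2
dot(balls(P),(0,0,255))
dot(W(p,[[x,.112+.13,.084] for x in(-.059,.059)]),(255,0,255))
cv2.imwrite('pics/s6x.png',a)"
```

```text
13.0 [ 0.5653 -0.1751  0.3503] [-0.  -0.1 -0.7]
press xyz 0.1335 -0.2325 0.3503
```

View pics/s6x.png

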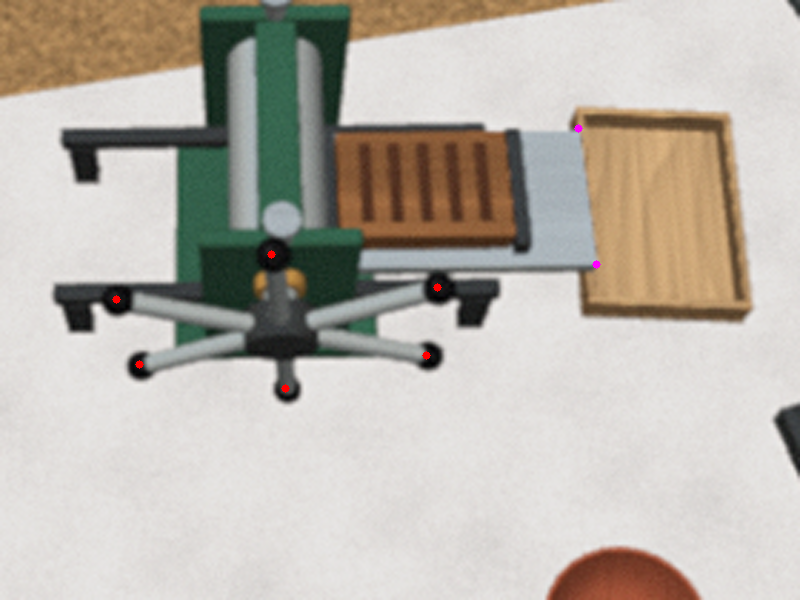

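```bash
python3 -c "
from plant import r
print(r.finish_job())"
```

```text
the job is handed in; nothing more can be done
None
```

The bed is at its +y stop, on the tray's side. I got it there by pushing three spokes of the star wheel in turn with the closed fingers, and handed the job in at about 13 s on the robot's clock.

- **Stop reached:** on the last push the contact force rose sharply from about 3 N to 37 N, and the fingers moved less than 3 mm more.
- **Picture check:** in the final picture all six ball positions drawn for 3.2 rad and the bed end drawn for +112 mm lie on the real ones.
- **Tray and clearance:** the tray looks unmoved between pictures. The arm is clear, about 0.2 m from the wheel and with its contact force near zero.

The 37 N was applied by the fingertips only. No check failed or disagreed.

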